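Set out the sample canister on the gauge cabinet's drop-down front

TASK

Get the next bolt sample ready for inspection: first pull the gauge cabinet's blue front panel fully down, so that it lies level as a shelf. Then lift the green canister off its stand by the yellow handle and set it down gently and upright, wholly on the round black rubber pad of the lowered panel, and let go. Leave the tray, the bolts and the thread file as they are, and never tip the canister.

Things in the scene. Friction and masses are not known exactly. Their poses are not given: they have to be found in the camera images.
- cabinet: Low grey gauge cabinet fixed to the worktop, 250 mm wide (y), 158 mm deep, top at 180 mm height. Its blue front panel is hinged along the bottom. Origin: on the worktop straight below the middle of the hinge line. Its x axis points from the panel into the cabinet (away from the robot at yaw 0), z up; the hinge line lies along y, 30 mm above the origin.
- flap (a joint): Angle of the blue front panel (rad): 0 = shut (upright), 1.571 = fully down (level, on its stop). The panel is 150 mm from hinge to free edge, 246 mm wide, 12 mm thick (hinge line in mid thickness). A friction hinge (about 0.5 N m) keeps it wherever it is left; it needs about 3 N at the free edge, either way. It may start a little ajar.
- flap_handle (a point): Middle of the panel's steel D-handle: a round bar 12 mm thick, 100 mm long, parallel to the hinge, standing off the panel's free edge in the plane of the panel, 185 mm from the hinge line (215 mm above the worktop when shut). 29 mm of free space between bar and panel edge. When the panel is level, the handle lies 30 mm above the worktop.
- flap_pad (a point): Centre of the surface of the round black rubber pad, 116 mm across and 3 mm thick, on the inner side of the panel, 80 mm from the hinge line. Inside the cabinet while shut; when fully down the pad's surface faces up, 39 mm above the worktop. The point's x axis is the pad's outward normal, z points from hinge to handle.
- stand: Dark steel pedestal fixed to the worktop, 120 mm across its foot, round top plate 110 mm across, 90 mm above the worktop, with a rim 5.5 mm high round it (about 100 mm across inside). Origin: centre of its underside. It stands left or right of the cabinet.
- canister: Green lidded steel canister, loose, 0.4 to 0.75 kg: body 90 mm across (foot 84 mm), lid 94 mm across with its top at 101 mm; yellow handle bar above. Origin: centre of its underside, z up. Its y axis runs along the handle bar.
- canister_grip (a point): Middle of the canister's yellow handle bar, 155 mm above the canister's underside: bar 14 mm wide (along the canister's x), 12 mm high, 80 mm long (along its y), carried by an upright at each end (68 mm apart inside); 48 mm of free space below the bar.
- tray: Open aluminium sorting tray, loose, 150 x 180 x 30 mm, with two bolts standing in it; on the other side of the cabinet from the stand. Origin: centre of its underside. Leave alone.
- bolt1: Steel bolt standing on its hexagon head in the tray, 90 mm tall, head 34 mm across. Origin: centre of its underside. Leave alone.
- bolt2: The other such bolt standing in the tray. Leave alone.
- bolt3: Same bolt, standing on the worktop behind the left side place. Leave alone.
- bolt4: Same bolt, standing on the worktop behind the right side place. Leave alone.
- thread_file: Thread file lying on the worktop in front of the cabinet, 200 mm long, 26 mm high green handle. Origin: middle of its length, underside. Leave alone.
Not all that is in view belongs to the job. Leave any purple look-alike of the canister alone.

How it is judged:
On the way, in this order (a step that is already met when the one before it is completed fails the run):
1. the cabinet's front panel is pulled fully down, the canister still on its stand (value of joint flap above 1.47 rad and z of canister in the frame of stand below 0.1 m), for 0.2 s.
2. the canister is lifted clear of its stand (z of canister in the frame of stand above 0.105 m), for 0.1 s.
At the end, for the whole second after the job is handed in: The front panel is fully down (within 0.07 rad of level) and the canister stands at rest and released on the panel's rubber pad, upright within 0.1 rad, its foot within 18 mm of the pad's centre and resting on it (within 6 mm in height) (value of joint flap above 1.5 rad and horizontal distance between canister and flap_pad below 0.018 m and x of canister in the frame of flap_pad between -0.006 and 0.006 m and angle between canister's own z axis and vertical below 0.1 rad and linear speed of canister below 0.01 m/s); the robot touches nothing.
It fails at once if the canister is tipped by more than 0.6 rad (angle between canister's own z axis and vertical above 0.6 rad).
It fails at once if the canister is let go more than 10 mm above the pad (contact force between canister and the fingers below 0.1 N and horizontal distance between canister and flap_pad below 0.06 m and value of joint flap above 1.4 rad and x of canister in the frame of flap_pad above 0.01 m).
It fails at once if the held canister is slammed on the pad (faster than 0.18 m/s within the last 15 mm) (contact force between canister and the fingers above 1 N and horizontal distance between canister and flap_pad below 0.06 m and value of joint flap above 1.4 rad and x of canister in the frame of flap_pad between -0.01 and 0.015 m and linear speed of canister above 0.18 m/s).
It fails at once if the tray, a bolt or the thread file is moved by more than 30 mm (distance of any of tray, bolt1, bolt2, bolt3, bolt4, thread_file from where it was at the start of the episode above 0.03 m).
It fails at once if a bolt is knocked over (angle between any of bolt1, bolt2, bolt3, bolt4's own z axis and vertical above 0.6 rad).
It also fails if it takes over 61 s, if anything falls off the work surface, if the arm or the gripper's body presses on something with over 40 N, if the wrist force passes 120 N, or if a joint passes its speed limit or range.

ROBOT

A 6-joint arm with a two-finger parallel gripper is mounted at the origin on the work surface. World frame = base frame: x ahead of the robot, y to its left, z up, the work surface at z = 0. Lengths are in m, angles in rad, forces in N, time in s.
With the tool pointing down it reaches from about 0.35 to 0.775 m from the base axis. Payload 5.5 kg.
Tool frame: the origin (TCP) lies midway between the tips of the shut fingers; the grasp point (between the pads) lies 19 mm behind it; z points along the fingers, y is the line along which they close (so a half turn about z gives the same grasp; the last joint's range is limited). The gripper opens to 85 mm and grips with 20 to 120 N. Pads are 22 mm wide; open, the fingers measure 114 mm over their backs; the gripper's body (76 mm by 85 mm) begins 54 mm behind the grasp point. The pads swing forward as they close: fully open they stand 13 mm farther back than shut.
Start: joints at [-1.354, 0.313, 0.046, 1.304, 0, 1.431], TCP at [0.201, -0.539, 0.231] pointing down, gripper open.
Joint ranges: [-2.76, 2.76], [-0.86, 1.69], [-1.03, 1.26], [-2.2, 2.34], [-1.47, 1.5], [-3.14, 3.14]. Speed limits (rad/s): [2.57, 2.57, 3.14, 3.14, 3.14, 3.14].

INTERFACE

Orientations are given as a unit quaternion [w, x, y, z].
In Python, from workcell import get_state, read_camera, camera_info, hand_in, recognise gives the robot as it stands.
- The arm moves only by the tool arm_command, never from a script. Its argument "moves" is one flat list of numbers, 7 for each row, row after row: the opening, from -1 (shut) to 1 (fully open), then the shift along the tool's x, y, z in mm, then the turn, a rotation vector about the tool's x, y, z in rad. A call has 1 to 8 rows; each row shifts and turns the commanded pose from where the row before left it, along the tool's axes as they then stand; what a row does not reach is not made up. A row lasts 1/8 s, in which the tool goes at most 62.5 mm and 10.7 degrees, less where a joint would pass 70% of its speed; a pose out of reach is approached as far as the arm can. A call with a gripper value outside its range is refused whole. The fingers move at their own pace and stop on an object; "newtons" is the grip in N (left out, the last holds). Time passes only in rows, so rows that do not move let the fingers close. It gives the time, the measured TCP pose, the force, the opening and the grip force at its end, in the units of the state.
- get_state(): the state, without advancing time (a new reading comes with each control period).
- read_camera(name): name is "scene" or "side" or "wrist"; returns (picture, depth): 384x512x3 uint8, blue, green, red; 384x512 float32, m along the optical axis (not along the pixel's ray), 0 where there is no reading.
- camera_info(name): a dict with "fovy" (degrees; the focal length in pixels is half the picture's height over the tangent of half this angle, whatever the lens; pixels are square), "cx", "cy" (the principal point, pixels), "k1" (the pictures are not rectified: a ray, as slopes to the right and down, at radius r is drawn at 1 + k1 r^2 times it, then the intrinsics apply), "eye" and "orientation" of the camera in the world; the wrist camera has in their place "tool_from_camera" (4x4, takes a point from camera to tool coordinates, whose origin is the TCP and whose axes are the flange's). Camera axes: x right, y down, z forward; pixel columns grow to the right and rows downward; lengths in m; the calibration is good to about 2 mm. A picture is of the moment at which its call begins: read the wrist's pose just before it. camera_info takes no time and is no camera call.
- hand_in(): hands the job in; it is judged then, once.
Trained networks look in the newest picture that a camera, given by its name, has taken for a name from the list of things; names that differ only in an ending like _2 or _b are one class to them, and where a whole thing is asked for, a point or a joint stands for the part that bears it (a point fixed in the world has none). Each returns a list of dicts, best first, with "confidence" (0 to 1); they miss things now and then, are a little off and sometimes report something else, mostly with a low value. They report only what shows in the picture. A call takes as long as a camera call. They do not tell look-alikes from the thing itself.
- recognise(camera, label): "point" ([column, row] in pixels, amid what is visible of it).
The state is a dict: "clock": time; "joint_pos": joint angles; "qvel": joint speeds; "tau": joint torques, N m; "tcp_pos": TCP position; "orientation": TCP orientation; "wrist_force": force on the tool from outside, world axes, zero at the start; "ft_torque": the same for the moment, N m; "finger_gap": finger opening in m; "grip_force": force on a finger pad.
Only numpy, scipy, OpenCV 4.12 (cv2) and the standard library are available. Lean on these libraries where they do the work, as an engineer would, in place of code of your own. Each camera call takes 0.05 s, during which the arm holds its last target. There are 200 camera calls.

## Working session

There is one attempt and no reset: what is moved stays moved. The work goes in short steps, Python scripts to look and compute and a tool call to move; the robot and the scene stay as the last step left them, time stands still between calls to the robot, and variables do not carry over. Pictures are saved under pics/ and viewed, at most 10 in all, crops included, and the job is handed in when it is done.

Besides the shell and the picture viewer there is one more tool, called after ">>>" by a JSON object that holds its "op" and its "data". arm_command: Moves the arm, as the interface text tells. Its arguments: {"type":"object","properties":{"moves":{"type":"array"},"newtons":{"type":"number"}},"required":["moves"]}

```bash
mkdir -p pics; cat > h.py <<'E'
import numpy as np, cv2
from scipy.spatial.transform import Rotation as R
from workcell import *
def quat(q): return R.from_quat([q[1],q[2],q[3],q[0]])
def pose(name):
    i=camera_info(name)
    if name=="wrist":
        s=get_state(); T=np.eye(4); T[:3,:3]=quat(s["orientation"]).as_matrix(); T[:3,3]=s["tcp_pos"]
        return i,T@np.array(i["tool_from_camera"])
    T=np.eye(4); T[:3,:3]=quat(i["orientation"]).as_matrix(); T[:3,3]=i["eye"]; return i,T
def cloud(name):
    i,T=pose(name); im,d=read_camera(name)
    h,w=d.shape; f=h/2/np.tan(np.radians(i["fovy"])/2)
    K=np.array([[f,0,i["cx"]],[0,f,i["cy"]],[0,0,1]])
    u,v=np.meshgrid(np.arange(w,dtype=float),np.arange(h,dtype=float))
    n=cv2.undistortPoints(np.stack([u,v],-1).reshape(-1,1,2),K,np.array([i["k1"],0,0,0])).reshape(h,w,2)
    P=np.dstack([n*d[...,None],d])@T[:3,:3].T+T[:3,3]; P[d==0]=np.nan
    return im,P
E
python3 - <<'E'
from h import *
ims=[]
for c in ["scene","side"]:
    im,P=cloud(c); np.savez("/tmp/%s.npz"%c,im=im,P=P); ims.append(im)
    for l in ["cabinet","flap","flap_handle","stand","canister","canister_grip","tray","bolt1","thread_file"]:
        for r in recognise(c,l)[:4]:
            p=np.round(r["point"]).astype(int); q=P[max(p[1]-2,0):p[1]+3,max(p[0]-2,0):p[0]+3].reshape(-1,3)
            print(c,l,round(r["confidence"],2),p,np.nanmedian(q,0).round(3))
for n,im in zip("ab",ims): cv2.imwrite(f"pics/{n}.png",im)
print(get_state()); print(camera_info("wrist"))
E
```

```text
scene cabinet 0.6 [244 162] [ 0.663 -0.016  0.181]
scene cabinet 0.53 [348 213] [ 0.522 -0.296  0.192]
scene flap 0.83 [239 187] [ 0.594 -0.006  0.173]
scene flap_handle 0.77 [243 189] [ 0.598 -0.016  0.143]
scene stand 0.88 [334 238] [ 0.497 -0.296  0.013]
scene canister 0.97 [390 224] [ 0.524 -0.441  0.101]
scene canister 0.7 [348 211] [ 0.525 -0.296  0.192]
scene canister_grip 0.71 [391 223] [ 0.527 -0.444  0.101]
scene canister_grip 0.58 [347 209] [ 0.517 -0.28   0.249]
scene canister_grip 0.41 [244 159] [ 0.673 -0.016  0.181]
scene tray 0.8 [131 231] [0.499 0.33  0.005]
scene tray 0.59 [348 212] [ 0.525 -0.296  0.192]
scene bolt1 0.66 [109 238] [0.466 0.383 0.035]
scene bolt1 0.65 [339 170] [ 0.716 -0.318  0.035]
scene bolt1 0.6 [137 174] [0.672 0.324 0.047]
scene thread_file 0.59 [197 269] [0.386 0.112 0.025]
scene thread_file 0.33 [241 188] [ 0.596 -0.011  0.156]
side cabinet 0.58 [211 184] [0.768 0.037 0.075]
side flap 0.77 [215 203] [0.593 0.05  0.128]
side flap 0.65 [113 231] [0.669 0.333 0.036]
side flap 0.22 [212 185] [0.768 0.034 0.073]
side flap_handle 0.79 [218 200] [0
[... 1084 characters left out ...]
 9.84128244e-01,  1.77458720e-01, -5.40710962e-06]), 'wrist_force': array([ 0.20644592, -0.67105787, -0.75742319]), 'ft_torque': array([-0.01309586,  0.00778348, -0.01511691]), 'grip_force': 0.0, 'finger_gap': 0.08537260173335723}
{'fovy': 58.54234612422708, 'cx': 254.10573597499481, 'cy': 182.74177795928648, 'k1': -0.07375641368663315, 'tool_from_camera': array([[-1.50340013e-04, -9.52643533e-01, -3.04089258e-01,
         7.79972654e-02],
       [ 9.99999753e-01,  6.54511866e-05, -6.99438141e-04,
         3.16560590e-04],
       [ 6.86218225e-04, -3.04089288e-01,  9.52643288e-01,
        -1.43502888e-01],
       [ 0.00000000e+00,  0.00000000e+00,  0.00000000e+00,
         1.00000000e+00]])}
```

View pics/a.png

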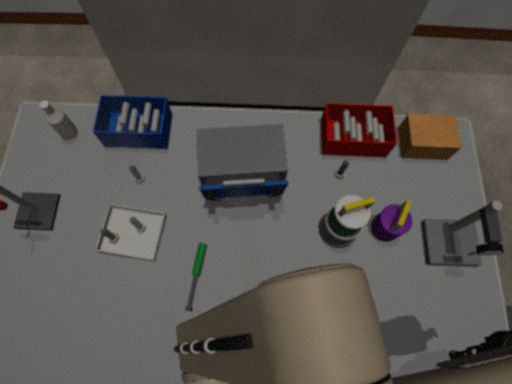

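View pics/b.png

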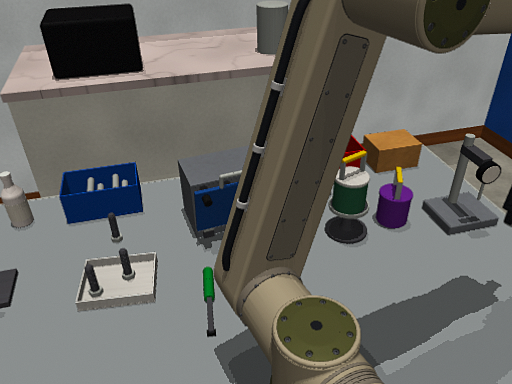

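The scene image shows two candidates for the canister. The green-bodied one is on the stand at scene (348,211), and the purple look-alike is on the worktop at scene (393,222). I choose the green one and will check it in a crop. The flap handle is at about scene (245,183), the file at (197,270), and the bolts at (339,170) and (137,174).

```bash
python3 - <<'E'
from h import *
for c in ["scene","side"]:
    z=np.load(f"/tmp/{c}.npz"); im,P=z["im"],z["P"]; hsv=cv2.cvtColor(im,cv2.COLOR_BGR2HSV)
    x,y,h=P[...,0],P[...,1],P[...,2]
    def desc(n,m):
        q=P[m]
        if len(q)<5: print(c,n,len(q)); return
        C=np.cov(q[:,:2].T); w,v=np.linalg.eigh(C); v=v[:,1]; t=(q[:,:2]-np.median(q[:,:2],0))@v
        print(c,n,len(q),"med",np.median(q,0).round(4),"p2",np.percentile(q,3,axis=0).round(3),"p98",np.percentile(q,97,axis=0).round(3),"dir",np.degrees(np.arctan2(v[1],v[0])).round(1),"len",np.ptp(t).round(3),"midxy",(np.median(q[:,:2],0)+v*(t.min()+t.max())/2).round(4))
    H,S,V=hsv[...,0],hsv[...,1],hsv[...,2]
    near=(abs(x-.52)<.1)&(abs(y+.30)<.085)
    desc("yellow",(H>20)&(H<35)&(S>130)&near&(h>.235)&(h<.27))
    desc("lid",(S<60)&near&(h>.183)&(h<.198))
    desc("cabtop",(abs(y)<.17)&(x>.55)&(x<.9)&(h>.174)&(h<.186)&(S<60))
    desc("blue",(H>100)&(H<125)&(S>120)&(abs(y)<.2)&(x>.45)&(x<.75)&(h>.03)&(h<.25))
    desc("handle",(S<80)&(abs(y)<.15)&(x>.45)&(x<.75)&(h>.195)&(h<.235))
    desc("file",(h>.008)&(h<.035)&(abs(y)<.25)&(x>.25)&(x<.5))
    desc("purple-yellow",(H>20)&(H<35)&(S>130)&(y<-.38)&(h>.1))
    desc("stand",(h>.08)&(h<.1)&near)
z=np.load("/tmp/scene.npz")["im"]; cv2.imwrite("pics/c.png",cv2.resize(z[110:260,180:430],None,fx=3,fy=3,interpolation=cv2.INTER_CUBIC))
E
```

```text
scene yellow 159 med [ 0.5285 -0.3087  0.2507] p2 [ 0.514 -0.343  0.245] p98 [ 0.543 -0.273  0.254] dir 109.1 len 0.078 midxy [ 0.5283 -0.3081]
scene lid 742 med [ 0.5209 -0.3062  0.191 ] p2 [ 0.488 -0.348  0.187] p98 [ 0.571 -0.266  0.194] dir -149.8 len 0.094 midxy [ 0.5274 -0.3025]
scene cabtop 4254 med [ 0.7011 -0.0065  0.1806] p2 [ 0.629 -0.124  0.177] p98 [0.777 0.11  0.184] dir 95.9 len 0.251 midxy [ 0.7012 -0.0073]
scene blue 687 med [ 0.6005 -0.0298  0.1608] p2 [ 0.582 -0.129  0.06 ] p98 [0.618 0.096 0.18 ] dir 96.2 len 0.239 midxy [ 0.5992 -0.0178]
scene handle 196 med [ 0.5905 -0.0197  0.2174] p2 [ 0.582 -0.07   0.207] p98 [0.599 0.032 0.221] dir 96.4 len 0.109 midxy [ 0.5904 -0.0185]
scene file 564 med [0.4042 0.1173 0.022 ] p2 [0.275 0.096 0.011] p98 [0.482 0.243 0.032] dir -150.2 len 0.26 midxy [0.4177 0.1251]
scene purple-yellow 164 med [ 0.533  -0.462   0.1615] p2 [ 0.211 -0.638  0.155] p98 [ 0.572 -0.442  0.406] dir -168.8 len 0.379 midxy [ 0.385  -0.4912]
scene stand 263 med [ 0.4995 -0.2834  0.0934] p2 [ 0.478 -0.356  0.087] p98 [ 0.572 -0.256  0.099] dir 53.0 len 
[... 435 characters left out ...]
.7148 0.0177]
side blue 1379 med [0.5949 0.0526 0.1181] p2 [ 0.582 -0.001  0.043] p98 [0.608 0.103 0.179] dir 94.4 len 0.127 midxy [0.5957 0.0415]
side handle 125 med [0.5847 0.0129 0.2158] p2 [ 0.58  -0.021  0.198] p98 [0.591 0.036 0.221] dir 95.4 len 0.061 midxy [0.5854 0.0057]
side file 656 med [0.3938 0.1188 0.0222] p2 [0.269 0.096 0.01 ] p98 [0.479 0.245 0.032] dir -151.0 len 0.294 midxy [0.3937 0.1188]
side purple-yellow 80 med [ 0.5377 -0.4592  0.1621] p2 [ 0.506 -0.477  0.158] p98 [ 0.573 -0.442  0.164] dir 154.7 len 0.079 midxy [ 0.5381 -0.4594]
side stand 312 med [ 0.4942 -0.294   0.0944] p2 [ 0.477 -0.364  0.086] p98 [ 0.559 -0.259  0.099] dir 70.9 len 0.11 midxy [ 0.4927 -0.2984]
```

View pics/c.png

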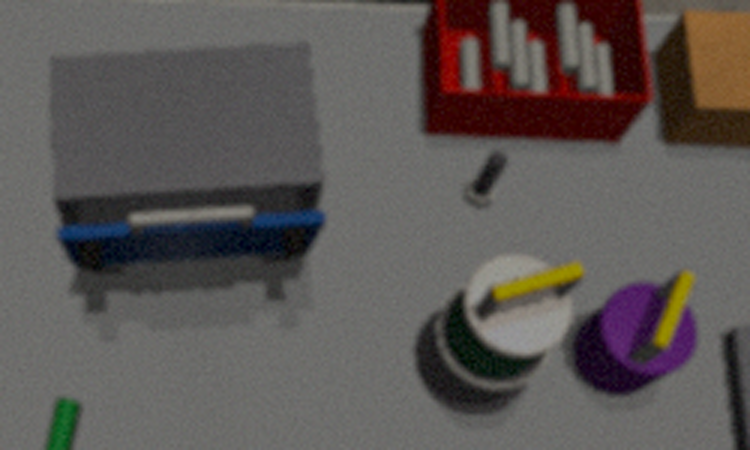

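The crop confirms the choice: green body and white lid with the yellow bar at crop (540,282), on the dark stand, and the purple one to its right at (650,340). The panel handle is the light bar at crop (192,213). Next I fit the panel plane and plan the moves.

```bash
cat >> h.py <<'E'
def rel(p,s=None):
    "shift in tool axes (mm) from the TCP to world point p"
    s=s or get_state(); return (quat(s["orientation"]).inv().apply(np.array(p)-s["tcp_pos"])*1e3).round(1)
E
python3 - <<'E'
from h import *
a=np.radians(6.2); e=np.array([np.cos(a),np.sin(a)]); l=np.array([-e[1],e[0]])
for c in ["scene","side"]:
    z=np.load(f"/tmp/{c}.npz"); im,P=z["im"],z["P"]; hsv=cv2.cvtColor(im,cv2.COLOR_BGR2HSV)
    H,S=hsv[...,0],hsv[...,1]; x,y,h=P[...,0],P[...,1],P[...,2]
    m=(H>100)&(H<125)&(S>120)&(abs(y)<.16)&(x>.52)&(x<.66)&(h>.035)&(h<.172)
    q=P[m]; A=np.c_[q[:,1],q[:,2]-.03,np.ones(len(q))]; w=np.ones(len(q))
    for _ in range(20):
        k,*_=np.linalg.lstsq(A*w[:,None],q[:,0]*w,rcond=None); r=q[:,0]-A@k; w=1/(1+(r/.003)**2)
    print(c,len(q),"x = ",k.round(4),"yaw",np.degrees(np.arctan(-k[0])).round(2),"ajar",np.degrees(np.arctan(-k[1])).round(2),"rms",np.median(abs(r)).round(4))
    t=(abs(y)<.17)&(x>.55)&(x<.9)&(h>.174)&(h<.186)&(S<60); q=P[t]
    u=q[:,:2]@e; v=q[:,:2]@l; print(" cab depth",np.percentile(u,[1,99]).round(4),"lat",np.percentile(v,[1,99]).round(4))
    m=(S<80)&(abs(y)<.15)&(x>.45)&(x<.75)&(h>.203)&(h<.235); q=P[m]
    print(" handle u",np.percentile(q[:,:2]@e,[3,50,97]).round(4),"v",np.percentile(q[:,:2]@l,[1,99]).round(4),"z",np.percentile(q[:,2],[50,97]).round(4))
E
```

```text
scene 422 x =  [-0.1098 -0.1742  0.616 ] yaw 6.27 ajar 9.88 rms 0.0003
 cab depth [0.6256 0.7742] lat [-0.2052  0.0392]
 handle u [0.5806 0.5846 0.5917] v [-0.1363 -0.0286] z [0.2175 0.2209]
side 1190 x =  [-0.1078 -0.1753  0.6155] yaw 6.15 ajar 9.94 rms 0.0012
 cab depth [0.6221 0.7726] lat [-0.16    0.0418]
 handle u [0.5782 0.582  0.5877] v [-0.0869 -0.0274] z [0.2165 0.221 ]
```

>>> {"op": "arm_command", "data": {"moves": [1, 0, 0, -60, 0, 0, 0, 1, 0, 0, -60, 0, 0, -0.08, 1, 0, 0, 0, 0, 0, -0.18, 1, 0, 0, 0, 0, 0, -0.18, 1, 0, 0, 0, 0, 0, -0.18, 1, 0, 0, 0, 0, 0, -0.18, 1, 0, 0, 0, 0, 0, -0.18, 1, 0, 0, 0, 0, 0, -0.18], "newtons": 25}}

```text
clock: 2.0
tcp_pos: [0.2008, -0.5388, 0.3513]
orientation: [0.0, 0.724, 0.69, -0.0]
wrist_force: [0.0, -0.1, -1.1]
finger_gap: 0.085
grip_force: 0.0
```

>>> {"op": "arm_command", "data": {"moves": [1, 0, 0, 0, 0, 0, -0.157, 0.2, 43, 40, 0, 0, 0, 0, 0.2, 43, 40, 0, 0, 0, 0, 0.2, 43, 40, 0, 0, 0, 0, 0.2, 43, 40, 0, 0, 0, 0, 0.2, 43, 40, 0, 0, 0, 0, 0.2, 43, 40, 0, 0, 0, 0, 0.2, 43, 40, 0, 0, 0, 0]}}

```text
clock: 3.0
tcp_pos: [0.4493, -0.209, 0.3516]
orientation: [0.0, 0.67, 0.743, -0.0]
wrist_force: [1.2, -0.0, 0.7]
finger_gap: 0.0509
grip_force: 0.0
```

>>> {"op": "arm_command", "data": {"moves": [0.2, 43, 40, 0, 0, 0, 0, 0.2, 43, 40, 0, 0, 0, 0, 0.2, 43, 40, 0, 0, 0, 0, 0.2, 43, 40, 0, 0, 0, 0, 0.2, 0, 0, 0, 0, 0, 0]}}

```text
clock: 3.62
tcp_pos: [0.5915, -0.0196, 0.35]
orientation: [-0.001, 0.668, 0.744, -0.0]
wrist_force: [0.2, -0.1, 1.3]
finger_gap: 0.0511
grip_force: 0.0
```

```bash
python3 - <<'E'
from h import *
s=get_state();print(rel([.5905,-.0188,.1945]),s["joint_pos"].round(3),s["finger_gap"])
im,P=cloud("wrist"); cv2.imwrite("pics/d.png",im)
h=P[...,2]; hs=cv2.cvtColor(im,cv2.COLOR_BGR2HSV)
q=P[(h>.2)&(h<.235)&(hs[...,1]<90)]; a=np.radians(6.2)
print(len(q),np.median(q,0),np.percentile(q[:,:2]@[np.cos(a),np.sin(a)],[3,50,97]),np.percentile(q[:,:2]@[-np.sin(a),np.cos(a)],[1,99]))
E
```

```text
[  0.8  -0.8 155.5] [-1.690e-01  3.540e-01  3.920e-01  1.610e+00  1.000e-03  1.293e+00] 0.05111846494464818
1784 [ 0.59147206 -0.01449891  0.21807501] [0.58081842 0.58669669 0.59198273] [-0.13502033 -0.02845043]
```

View pics/d.png

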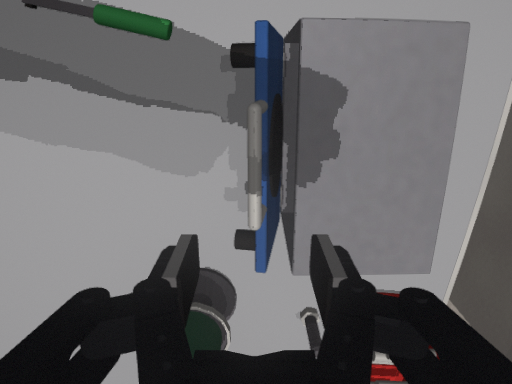

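The wrist view shows the handle at (255,165) in the fingers' column, with the panel slightly ajar. It agrees with the scene measurement, so I go down and grip.

>>> {"op": "arm_command", "data": {"moves": [0.2, 0, 0, 45, 0, 0, 0, 0.2, 0, 0, 45, 0, 0, 0, 0.2, 0, 0, 40, 0, 0, 0, 0.2, 0, 0, 25, 0, 0, 0, 0.2, 0, 0, 0, 0, 0, 0, -1, 0, 0, 0, 0, 0, 0, -1, 0, 0, 0, 0, 0, 0, -1, 0, 0, 0, 0, 0, 0], "newtons": 25}}

```text
clock: 4.68
tcp_pos: [0.5909, -0.0236, 0.1981]
orientation: [0.002, 0.67, 0.743, 0.001]
wrist_force: [-0.4, -1.0, 5.5]
finger_gap: 0.0108
grip_force: 24.4
```

>>> {"op": "arm_command", "data": {"moves": [-1, 0, -12, 3, 0, 0, 0, -1, 0, -13, 3, 0, 0, 0, -1, 0, -24, 10, 0, 0, 0, -1, 0, -22, 13, 0, 0, 0, -1, 0, -20, 16, 0, 0, 0, -1, 0, 0, 0, 0, 0, 0]}}

```text
clock: 5.42
tcp_pos: [0.4976, -0.0336, 0.1507]
orientation: [0.0, 0.67, 0.742, -0.002]
wrist_force: [-1.9, -6.0, -3.9]
finger_gap: 0.0107
grip_force: 25.6
```

>>> {"op": "arm_command", "data": {"moves": [-1, 0, -18, 19, 0, 0, 0, -1, 0, -15, 21, 0, 0, 0, -1, 0, -12, 23, 0, 0, 0, -1, 0, -9, 24, 0, 0, 0, -1, 0, -5, 25, 0, 0, 0, -1, 0, -2, 20, 0, 0, 0, -1, 0, 0, 4, 0, 0, 0, -1, 0, 0, 0, 0, 0, 0]}}

```text
clock: 6.42
tcp_pos: [0.4392, -0.0398, 0.0154]
orientation: [0.001, 0.67, 0.742, -0.001]
wrist_force: [0.3, -5.8, -3.5]
finger_gap: 0.0107
grip_force: 27.4
```

```bash
cat > flap.py <<'E'
from h import *
for c in ["scene","side"]:
    im,P=cloud(c); hsv=cv2.cvtColor(im,cv2.COLOR_BGR2HSV); H,S,V=cv2.split(hsv); x,y,h=np.moveaxis(P,2,0)
    a=np.radians(6.2); u=x*np.cos(a)+y*np.sin(a); v=-x*np.sin(a)+y*np.cos(a)+.0825
    m=(H>100)&(H<125)&(S>100)&(abs(v)<.13)&(u>.44)&(u<.62)&(h>.01)&(h<.1); q=np.c_[u[m],h[m]]
    if len(q)>20: k=np.polyfit(q[:,0],q[:,1],1); print(c,len(q),"slope deg",np.degrees(np.arctan(k[0])).round(2),"z@u.47",np.polyval(k,.47).round(4),"z@.6",np.polyval(k,.6).round(4))
    m=(V<60)&(abs(v)<.08)&(u>.45)&(u<.62)&(h>.03)&(h<.05)&(abs(h-.039)<.006)
    m2=m.astype(np.uint8); n,L,st,ce=cv2.connectedComponentsWithStats(m2); 
    if n>1:
        b=1+st[1:,4].argmax(); q=P[L==b]; uu=u[L==b]; vv=v[L==b]
        print(c,"pad",len(q),"u",np.percentile(uu,[1,99]).round(4),"v",np.percentile(vv,[1,99]).round(4),"z",np.median(q[:,2]).round(4))
    cv2.imwrite(f"/tmp/{c}.png",im)
E
python3 flap.py
```

```text
scene 653 slope deg -0.84 z@u.47 0.039 z@.6 0.0371
side 1379 slope deg 0.0 z@u.47 0.0386 z@.6 0.0386
side pad 514 u [0.4794 0.5892] v [-0.0107  0.0551] z 0.0419
```

>>> {"op": "arm_command", "data": {"moves": [-1, 0, 0, 5, 0, 0, 0, -1, 0, 0, 0, 0, 0, 0, -1, 0, 0, 0, 0, 0, 0]}}

```text
clock: 6.9
tcp_pos: [0.4391, -0.0397, 0.0116]
orientation: [0.001, 0.67, 0.743, -0.001]
wrist_force: [-3.2, -4.8, 7.3]
finger_gap: 0.0109
grip_force: 28.6
```

```bash
python3 flap.py
```

```text
scene 669 slope deg 0.32 z@u.47 0.0361 z@.6 0.0369
side 1384 slope deg 1.13 z@u.47 0.0359 z@.6 0.0384
side pad 540 u [0.4805 0.5893] v [-0.0092  0.0559] z 0.0404
```

>>> {"op": "arm_command", "data": {"moves": [-0.43, 0, 0, 0, 0, 0, 0, -0.43, 0, 0, 0, 0, 0, 0, -0.43, 0, 0, -20, 0, 0, 0, -0.43, 0, 0, -55, 0, 0, 0, 0.3, 0, 0, -60, 0, 0, 0, 0.3, 0, 0, -60, 0, 0, 0, 0.3, 0, 0, -60, 0, 0, -0.1, 0.3, 0, 0, -60, 0, 0, -0.118]}}

```text
clock: 8.0
tcp_pos: [0.4383, -0.0382, 0.3274]
orientation: [0.0, 0.583, 0.812, 0.0]
wrist_force: [0.5, -0.9, -0.2]
finger_gap: 0.0555
grip_force: 0.0
```

```bash
python3 flap.py; python3 - <<'E'
from h import *
s=get_state(); print(s["tcp_pos"],s["joint_pos"].round(3),rel([.49,-.33,.36],s))
im,P=cloud("wrist"); cv2.imwrite("pics/e.png",im); np.savez("/tmp/w.npz",im=im,P=P)
E
```

```text
scene 847 slope deg 0.37 z@u.47 0.0361 z@.6 0.037
scene pad 4 u [0.5202 0.528 ] v [-0.0532 -0.0527] z 0.0412
side 2052 slope deg 1.16 z@u.47 0.0357 z@.6 0.0384
side pad 909 u [0.4805 0.5886] v [-0.0543  0.0544] z 0.0403
[ 0.44111937 -0.03898231  0.33186283] [-2.700e-01  3.500e-02 -4.900e-02  1.476e+00  1.000e-03  9.770e-01] [-291.6  -45.9  -26.9]
```

View pics/e.png

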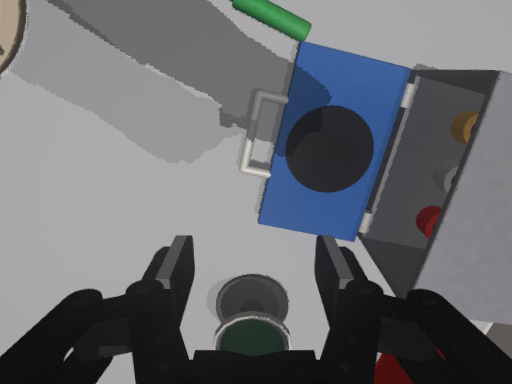

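The panel lies level with the round black pad in full view at (330,149). The stand is below it at (253,310). Now I measure the pad centre in this picture.

```bash
python3 - <<'E'
from h import *
z=np.load("/tmp/w.npz"); im,P=z["im"],z["P"]
m=((im.max(2)<60)).astype(np.uint8); m[:40]=0; m[225:]=0; m[:,:275]=0; m[:,385:]=0
n,L,st,ce=cv2.connectedComponentsWithStats(m); b=1+st[1:,4].argmax(); q=P[L==b]
(cx,cy),r=cv2.minEnclosingCircle((q[abs(q[:,2]-.039)<.008][:,:2]*1000).astype(np.float32))
print(st[b],"mean",np.nanmean(q,0).round(4),"circle",cx,cy,r)
E
```

```text
[ 286  106   87   86 5898] mean [ 0.5419 -0.0231  0.0398] circle 543.3336791992188 -24.284589767456055 58.272239685058594
```

>>> {"op": "arm_command", "data": {"moves": [0.3, -58, -9, -6, 0, 0, 0, 0.3, -58, -9, -6, 0, 0, 0, 0.3, -58, -9, -6, 0, 0, 0, 0.3, -58, -9, -6, 0, 0, 0, 0.3, -58, -9, -6, 0, 0, 0, 0.3, 0, 0, 0, 0, 0, 0]}}

```text
clock: 8.9
tcp_pos: [0.4874, -0.3317, 0.3514]
orientation: [-0.002, 0.587, 0.81, 0.0]
wrist_force: [-0.1, -0.1, 0.6]
finger_gap: 0.0557
grip_force: 0.0
```

```bash
python3 - <<'E'
from h import *
s=get_state(); print(s["tcp_pos"],s["joint_pos"].round(3),rel([.5275,-.3095,.226],s))
for c in ["wrist","scene","side"]:
    im,P=cloud(c); hs=cv2.cvtColor(im,cv2.COLOR_BGR2HSV); H,S,V=cv2.split(hs)
    x,y,h=np.moveaxis(P,2,0)
    q=P[(H>20)&(H<35)&(S>110)&(h>.235)&(h<.27)&(abs(x-.53)<.08)&(abs(y+.31)<.08)]
    print(c,len(q))
    if len(q)>30:
        (a,b),wh,an=cv2.minAreaRect((q[:,:2]*1000).astype(np.float32)); print(a,b,wh,an,np.median(q,0))
    if c=="wrist": cv2.imwrite("pics/f.png",im)
E
```

```text
[ 0.48735489 -0.33168492  0.35142137] [-0.734  0.353  0.394  1.617 -0.     0.521] [  8.1  45.4 125.3]
wrist 1821
530.054931640625 -310.2950439453125 (14.12138557434082, 78.61174011230469) 19.04476547241211 [ 0.5288356  -0.30712656  0.25155317]
scene 0
side 140
529.2356567382812 -309.58673095703125 (16.40415382385254, 83.34954833984375) 18.71019172668457 [ 0.5264154  -0.30915285  0.25042592]
```

View pics/f.png

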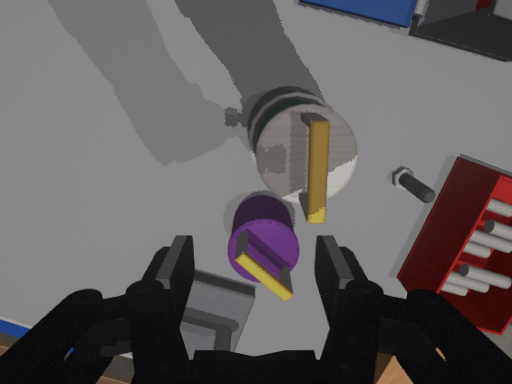

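The wrist view shows the green canister's yellow bar at (318,172), aligned with the fingers. The purple one is at (264,250) and stays clear. I align over the bar, go down and grip.

>>> {"op": "arm_command", "data": {"moves": [0.3, 7, 47, 0, 0, 0, 0, 0.3, 0, 0, 30, 0, 0, 0, 0.3, 0, 0, 40, 0, 0, 0, 0.3, 0, 0, 35, 0, 0, 0, 0.3, 0, 0, 20, 0, 0, 0, 0.3, 0, 0, 0, 0, 0, 0, -1, 0, 0, 0, 0, 0, 0, -1, 0, 0, 0, 0, 0, 0], "newtons": 70}}

```text
clock: 10.05
tcp_pos: [0.5305, -0.3066, 0.2319]
orientation: [0.001, 0.585, 0.811, -0.0]
wrist_force: [-0.2, -0.2, -0.1]
finger_gap: 0.0194
grip_force: 0.0
```

>>> {"op": "arm_command", "data": {"moves": [-1, 0, 0, 0, 0, 0, 0, -1, 0, 0, 0, 0, 0, 0, -1, 0, 0, 0, 0, 0, 0]}}

```text
clock: 10.42
tcp_pos: [0.5298, -0.307, 0.2319]
orientation: [0.001, 0.585, 0.811, -0.0]
wrist_force: [-2.0, 0.5, 5.4]
finger_gap: 0.0123
grip_force: 69.7
```

The grip sits about 6 mm high on the bar, so I regrip deeper.

>>> {"op": "arm_command", "data": {"moves": [0, 0, 0, 0, 0, 0, 0, 0, 0, 0, 0, 0, 0, 0, 0, 3, 0, 7, 0, 0, 0, 0, 0, 0, 0, 0, 0, 0, -1, 0, 0, 0, 0, 0, 0, -1, 0, 0, 0, 0, 0, 0, -1, 0, 0, 0, 0, 0, 0, -1, 0, 0, 0, 0, 0, 0], "newtons": 70}}

```text
clock: 11.42
tcp_pos: [0.5287, -0.3038, 0.2234]
orientation: [-0.0, 0.585, 0.811, -0.0]
wrist_force: [-2.3, -0.6, 1.1]
finger_gap: 0.0125
grip_force: 69.0
```

>>> {"op": "arm_command", "data": {"moves": [-1, 0, 0, 0, 0, 0, 0, -1, 0, 0, -10, 0, 0, 0, -1, 0, 0, -15, 0, 0, 0, -1, 0, 0, -20, 0, 0, 0, -1, 0, 0, 0, 0, 0, 0, -1, 0, 0, 0, 0, 0, 0]}}

```text
clock: 12.18
tcp_pos: [0.5289, -0.3037, 0.2678]
orientation: [-0.0, 0.585, 0.811, 0.0]
wrist_force: [-0.5, -0.5, -6.3]
finger_gap: 0.0127
grip_force: 68.5
```

```bash
cat > can.py <<'E'
from h import *
s=get_state(); T=s["tcp_pos"]; g=T+quat(s["orientation"]).apply([0,0,-.019]); print("tcp",T.round(4),"grasp",g.round(4),s["wrist_force"].round(1),s["finger_gap"])
for c in ["scene","side"]:
    im,P=cloud(c); hs=cv2.cvtColor(im,cv2.COLOR_BGR2HSV); H,S,V=cv2.split(hs); x,y,h=np.moveaxis(P,2,0)
    near=(np.hypot(x-g[0],y-g[1])<.08)&(h>.05)
    q=P[near&(H>55)&(H<90)&(S>80)]
    if len(q)>50:
        f=lambda p:np.hypot(q[:,0]-p[0],q[:,1]-p[1])-.045
        from scipy.optimize import least_squares
        o=least_squares(f,g[:2],loss="soft_l1",f_scale=.002); print(c,"body centre",o.x.round(4),len(q),"z",np.percentile(q[:,2],[1,99]).round(3))
    q=P[near&(S<50)&(V>70)&(abs(h-(g[2]-.052))<.012)]
    if len(q)>50: print(c,"lid z",np.median(q[:,2]).round(4),len(q))
    cv2.imwrite(f"pics/{c}_{s['clock']:.1f}.png",im)
E
python3 can.py; ls pics
```

```text
tcp [ 0.5289 -0.3037  0.2678] grasp [ 0.5289 -0.3037  0.2868] [-0.5 -0.5 -6.3] 0.012693393817868416
side body centre [ 0.5313 -0.3095] 901 z [0.135 0.224]
side lid z 0.2358 540
a.png
b.png
c.png
d.png
e.png
f.png
scene_12.2.png
side_12.2.png
```

>>> {"op": "arm_command", "data": {"moves": [-1, 15, 6, -10, 0, 0, 0, -1, 30, 12, -10, 0, 0, 0, -1, 42, 16, 0, 0, 0, 0, -1, 45, 17, 0, 0, 0, 0, -1, 45, 17, 0, 0, 0, 0, -1, 42, 16, 0, 0, 0, 0, -1, 30, 12, 0, 0, 0, 0, -1, 18, 7, 0, 0, 0, 0]}}

```text
clock: 13.28
tcp_pos: [0.5419, -0.0154, 0.2889]
orientation: [0.0, 0.584, 0.812, 0.0]
wrist_force: [0.3, -1.4, -7.2]
finger_gap: 0.0129
grip_force: 68.6
```

>>> {"op": "arm_command", "data": {"moves": [-1, 0, 0, 0, 0, 0, 0, -1, 0, 0, 0, 0, 0, 0, -1, 0, 0, 0, 0, 0, 0]}}

```text
clock: 13.65
tcp_pos: [0.5424, -0.0191, 0.2882]
orientation: [0.0, 0.586, 0.811, -0.0]
wrist_force: [-0.0, -1.3, -6.5]
finger_gap: 0.0128
grip_force: 68.6
```

```bash
python3 can.py; python3 -c "
from h import *
print(rel([.5418,-.0177,.1724]),get_state()['orientation'])"; ls pics
```

```text
tcp [ 0.5424 -0.0191  0.2882] grasp [ 0.5424 -0.0191  0.3072] [-0.  -1.3 -6.5] 0.012777878658766848
scene lid z 0.2559 229
side body centre [ 0.545  -0.0255] 966 z [0.159 0.243]
side lid z 0.2567 643
[  1.4  -0.2 115.8] [-1.62008845e-05  5.85702533e-01  8.10526078e-01 -1.39130156e-04]
a.png
b.png
c.png
d.png
e.png
f.png
scene_12.2.png
scene_13.7.png
side_12.2.png
side_13.7.png
```

```bash
python3 -c "
import cv2,glob
im=cv2.imread('pics/side_13.7.png'); cv2.imwrite('pics/g.png',cv2.resize(im[90:270,150:350],None,fx=3,fy=3,interpolation=cv2.INTER_CUBIC))"
```

```text
(no output)
```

View pics/g.png

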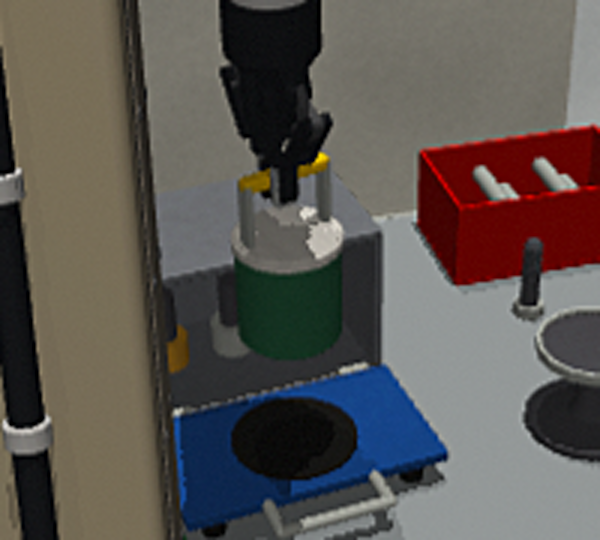

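>>> {"op": "arm_command", "data": {"moves": [-1, 1, 0, 15, 0, 0, 0, -1, 0, 0, 22, 0, 0, 0, -1, 0, 0, 22, 0, 0, 0, -1, 0, 0, 18, 0, 0, 0, -1, 0, 0, 10, 0, 0, 0, -1, 0, 0, 5, 0, 0, 0, -1, 0, 0, 0, 0, 0, 0]}}

```text
clock: 14.62
tcp_pos: [0.5421, -0.017, 0.1962]
orientation: [-0.0, 0.585, 0.811, -0.0]
wrist_force: [0.5, -0.3, -6.4]
finger_gap: 0.0127
grip_force: 68.6
```

The crop shows the canister (290,290) hanging upright over the pad (295,437), with the panel level. About 24 mm is left, so I go down slowly until the wrist force shows contact.

>>> {"op": "arm_command", "data": {"moves": [-1, 0, 0, 6, 0, 0, 0, -1, 0, 0, 5, 0, 0, 0, -1, 0, 0, 4, 0, 0, 0, -1, 0, 0, 3, 0, 0, 0, -1, 0, 0, 2, 0, 0, 0, -1, 0, 0, 1, 0, 0, 0, -1, 0, 0, 0, 0, 0, 0, -1, 0, 0, 0, 0, 0, 0]}}

```text
clock: 15.62
tcp_pos: [0.5422, -0.017, 0.1754]
orientation: [0.0, 0.585, 0.811, 0.0]
wrist_force: [0.9, 0.3, -6.6]
finger_gap: 0.0129
grip_force: 68.5
```

>>> {"op": "arm_command", "data": {"moves": [-1, 0, 0, 1, 0, 0, 0, -1, 0, 0, 1, 0, 0, 0, -1, 0, 0, 0, 0, 0, 0]}}

```text
clock: 16.0
tcp_pos: [0.542, -0.017, 0.1731]
orientation: [-0.0, 0.585, 0.811, -0.0]
wrist_force: [-0.0, -0.3, -7.0]
finger_gap: 0.0125
grip_force: 68.5
```

>>> {"op": "arm_command", "data": {"moves": [-1, 0, 0, 1, 0, 0, 0, -1, 0, 0, 1, 0, 0, 0, -1, 0, 0, 0, 0, 0, 0]}}

```text
clock: 16.38
tcp_pos: [0.5424, -0.0169, 0.1724]
orientation: [0.001, 0.585, 0.811, 0.0]
wrist_force: [-2.1, 1.6, 4.7]
finger_gap: 0.013
grip_force: 69.9
```

```bash
python3 can.py
```

```text
tcp [ 0.5424 -0.0169  0.1724] grasp [ 0.5424 -0.0169  0.1914] [-2.1  1.6  4.7] 0.012987919377085823
scene lid z 0.1401 170
side body centre [ 0.5449 -0.0232] 739 z [0.051 0.126]
side lid z 0.1409 601
```

Contact came at the predicted height. I release and retreat straight up.

>>> {"op": "arm_command", "data": {"moves": [-0.5, 0, 0, 0, 0, 0, 0, -0.2, 0, 0, 0, 0, 0, 0, 0, 0, 0, 0, 0, 0, 0, 0, 0, 0, 0, 0, 0, 0, 0, 0, 0, -15, 0, 0, 0, 0, 0, 0, -40, 0, 0, 0, 0, 0, 0, -50, 0, 0, 0, 0, 0, 0, -30, 0, 0, 0]}}

```text
clock: 17.48
tcp_pos: [0.5428, -0.0171, 0.3102]
orientation: [0.002, 0.585, 0.811, 0.001]
wrist_force: [0.5, 0.5, 0.2]
finger_gap: 0.0429
grip_force: 0.0
```

```bash
python3 flap.py; python3 - <<'E'
from h import *
from scipy.optimize import least_squares
for c in ["side","wrist"]:
    im,P=cloud(c); H,S,V=cv2.split(cv2.cvtColor(im,cv2.COLOR_BGR2HSV)); x,y,h=np.moveaxis(P,2,0)
    near=(np.hypot(x-.542,y+.023)<.08)
    q=P[near&(H>55)&(H<90)&(S>80)&(h>.045)]
    if len(q)>50: print(c,least_squares(lambda p:np.hypot(q[:,0]-p[0],q[:,1]-p[1])-.045,[.54,-.02],loss="soft_l1",f_scale=.002).x)
    q=P[near&(H>20)&(H<35)&(S>110)&(h>.18)&(h<.215)]; 
    if len(q)>30: print(c,"bar",cv2.minAreaRect((q[:,:2]*1000).astype(np.float32)),np.median(q,0))
    cv2.imwrite(f"pics/end_{c}.png",im)
    if c=="side": cv2.imwrite("pics/h.png",cv2.resize(im[90:270,150:350],None,fx=3,fy=3,interpolation=cv2.INTER_CUBIC))
print(get_state()["wrist_force"])
E
```

```text
scene 1143 slope deg 0.14 z@u.47 0.0364 z@.6 0.0367
scene pad 165 u [0.4812 0.5509] v [-0.0546  0.0133] z 0.0395
side 1997 slope deg 1.23 z@u.47 0.0358 z@.6 0.0386
side pad 357 u [0.4747 0.5748] v [-0.0558  0.056 ] z 0.0405
side [ 0.54481121 -0.02318704]
side bar ((541.5614624023438, -22.60541534423828), (17.65812110900879, 78.900390625), 21.879179000854492) [ 0.53957158 -0.02132353  0.1995703 ]
wrist bar ((543.8414916992188, -22.591796875), (12.98928451538086, 79.1805648803711), 18.529895782470703) [ 0.54342544 -0.02043373  0.20056558]
[-0.02916965 -0.34094699 -0.63901815]
```

View pics/h.png

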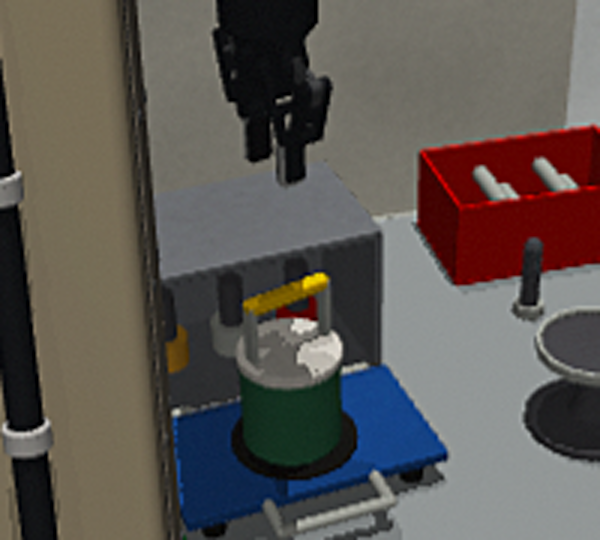

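The canister (290,400) stands upright in the middle of the pad, about 2 mm off centre. The panel is level and the gripper is clear.

```bash
python3 -c "
from workcell import *
print(hand_in())"
```

```text
the job is handed in; nothing more can be done
None
```

The job is handed in at about 18 s of the 61 s: the panel is down and level, and the green canister stands released and upright on the pad, about 2 mm off centre by camera; the verdict was not shown.

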